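# Stand the pepper mill on the kitchen scale

## Robot

A 7-joint arm with a two-finger parallel gripper is mounted at the origin on the work surface; the furniture and walls round the work are solid. World frame = base frame: x ahead of the robot, y to its left, z up, the work surface at z = 0. Lengths are in mm, angles in rad, forces in N, time in s.
With the tool pointing down it reaches from about 400 to 875 mm from the base axis. Payload 4.4 kg.
Tool frame: the origin (TCP) lies midway between the tips of the shut fingers; the grasp point (between the pads) lies 19 mm behind it; z points along the fingers, y is the line along which they close (so a half turn about z gives the same grasp; the last joint's range is limited). The gripper opens to 85 mm and grips with 20 to 120 N. Pads are 22 mm wide; open, the fingers measure 114 mm over their backs; the gripper's body (76 mm by 85 mm) begins 54 mm behind the grasp point. The pads swing forward as they close: fully open they stand 13 mm farther back than shut.
Start: joints at [-1.343, 0.628, 0.038, 1.517, -0.027, 0.996, -0.02], TCP at [188.21, 622.169, 231.313] pointing down, gripper open.
Joint ranges: [-3.06, 3.06], [-0.37, 2.12], [-1.25, 1.32], [0.18, 2.47], [-1.1, 4.24], [0.23, 1.98], [-2.94, 2.94]. Speed limits (rad/s): [2.57, 2.57, 3.14, 3.14, 3.14, 3.14, 3.14].

## Interface

Orientations are given as [roll, pitch, yaw] about the fixed x, y, z axes, in that order (R = Rz(yaw) Ry(pitch) Rx(roll)).
In Python, from cell import ctrl gives the robot as it stands. The module is installed in compiled form; this text tells all that it offers.
- The arm moves only by the tool step_arm, never from a script. Its argument "commands" is one flat list of numbers, 7 for each row, row after row: the shift along the tool's x, y, z in cm, then the turn, a rotation vector about the tool's x, y, z in rad, then the opening, from 0 (shut) to 1 (fully open). A call has 1 to 10 rows; each row is the pose to reach, as a shift and turn from the pose commanded when the call began, along the tool's axes at that moment; what a row does not reach only later rows make up. A row lasts 1/10 s, in which the tool goes at most 50 mm and 8.59 degrees, less where a joint would pass 70% of its speed; a pose out of reach is approached as far as the arm can. A call with a gripper value outside its range is refused whole. The fingers move at their own pace and stop on an object; the grip force is fixed at half the most. Time passes only in rows, so rows that repeat a pose let the fingers close. It gives the time, the measured TCP pose, the force, the opening and the grip force at its end, in the units of the state.
- ctrl.read_state(): the state, without advancing time (a new reading comes with each control period).
- ctrl.get_image(name): name is "side" or "top"; returns a dict with "image" (384x512x3 uint8, red, green, blue), "range_z" (384x512 float32, mm along the optical axis (not along the pixel's ray), 0 where there is no reading), "vfov" (degrees; the focal length in pixels is half the picture's height over the tangent of half this angle, whatever the lens; pixels are square), "cx", "cy" (the principal point, pixels), "world_to_cam" (4x4, takes a point from world to camera coordinates). Camera axes: x right, y down, z forward; pixel columns grow to the right and rows downward; lengths in mm; the calibration is good to about 2 mm. A picture is of the moment at which its call begins.
- ctrl.finish_job(): hands the job in; it is judged then, once.
The state is a dict: "clock": time; "qpos": joint angles; "qd": joint speeds; "tau": joint torques, N m; "eef_pos": TCP position; "tool_rot": TCP orientation; "force": force on the tool from outside, world axes, zero at the start; "torque": the same for the moment, N m; "width": finger opening in mm; "gripper_force": force on a finger pad.
Only numpy, scipy, OpenCV 4.12 (cv2) and the standard library are available. Lean on these libraries where they do the work, as an engineer would, in place of code of your own. Each camera call takes 0.05 s, during which the arm holds its last target. There are 200 camera calls.

## Task

The dark wooden pepper mill is to be weighed. Pick it up, keep it upright, and set it down gently on its narrow foot in the middle of the kitchen scale's steel platform, letting go only once it stands there, so that it stays standing still. Leave the pale wooden salt mill and the spice jar alone.

Things in the scene. Friction and masses are not known exactly. Their poses are not given: they have to be found in the camera images.
- pepper_mill: The dark wooden pepper mill, upright: 158 mm tall, flat round foot 36 mm across, waist 27 mm at 66 mm height, straight cylindrical head 46 mm across from 104 to 132 mm height (grip here), dome and small steel nut above. Round: any grip yaw. 0.17 to 0.35 kg, top-heavy: mass centre about 100 mm up, topples at about 10 degrees. Origin: centre of the foot's underside; z up the mill.
- salt_mill: The pale wooden salt mill, a bystander of exactly the pepper mill's shape and size (158 mm tall, 46 mm across at the head, foot 36 mm) but of pale wood. The two mills can stand in either place. Origin: centre of the foot's underside; z up.
- spice_jar: A spice jar, a bystander: glass with a dark lid, 45 mm across, 105 mm tall, upright. Origin: centre of its underside; z up.
- scale: The kitchen scale, firm on the worktop (it does not slide): a flat slab 215 mm (x) by 158 mm (y), 20 mm high; a strip with a violet display and two round dark keys along its front (-x) end, the pale steel platform (about 155 mm square) behind it. Origin: centre of its underside; z up.
- scale_platform (a point): Centre of the steel weighing platform, on its top surface, 20 mm above the worktop; 22 mm from the scale's centre towards its +x end. Axes as the scale's.

How it is judged:
By the outcome, as a careful person would: the job done as asked, in the order asked, and still so for the second after the job is handed in, with the robot touching nothing.
It also fails if it takes over 45 s, if anything falls off the work surface, if the arm or the gripper's body presses on something with over 40 N, if the wrist force passes 120 N, or if a joint passes its speed limit or range.

## Working session

There is one attempt and no reset: what is moved stays moved. The work goes in short steps, Python scripts to look and compute and a tool call to move; the robot and the scene stay as the last step left them, time stands still between calls to the robot, and variables do not carry over. Pictures are saved under pics/ and viewed, at most 10 in all, crops included, and the job is handed in when it is done.

Besides the shell and the picture viewer there is one more tool, called as name(argument=value, ...) on one line, values as JSON. step_arm: Moves the arm, as the interface text tells. Its arguments: {"type":"object","properties":{"commands":{"type":"array"}},"required":["commands"]}

```bash
mkdir -p pics; python3 - <<'E'
from cell import ctrl
import cv2,numpy as np,pickle
s=ctrl.read_state();print({k:np.round(s[k],3) for k in('clock','eef_pos','tool_rot','force','width')})
d={n:ctrl.get_image(n) for n in('side','top')}
pickle.dump(d,open('a.pkl','wb'))
for n in d:
    cv2.imwrite(f'pics/{n}1.png',d[n]['image'][:,:,::-1]);print(n,d[n]['vfov'],d[n]['cx'],d[n]['cy'],np.round(d[n]['world_to_cam'],3).tolist())
E
```

```text
{'clock': np.float64(0.0), 'eef_pos': array([188.023, 621.563, 230.394]), 'tool_rot': array([-3.14 ,  0.   ,  2.848]), 'force': array([0.159, 0.08 , 0.587]), 'width': np.float64(85.81)}
side 45.02976925089476 260.03210714906135 191.45391458225086 [[-0.995, -0.097, 0.018, 507.039], [-0.052, 0.359, -0.932, 70.511], [0.084, -0.928, -0.362, 971.835], [0.0, 0.0, 0.0, 1.0]]
top 55.79160905122537 256.0281483603427 198.31874605475758 [[0.143, -0.99, -0.002, -13.893], [-0.966, -0.139, -0.216, 510.156], [0.214, 0.033, -0.976, 792.895], [0.0, 0.0, 0.0, 1.0]]
```

View pics/side1.png

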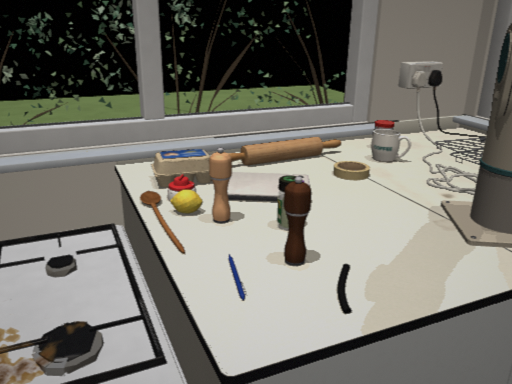

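View pics/top1.png

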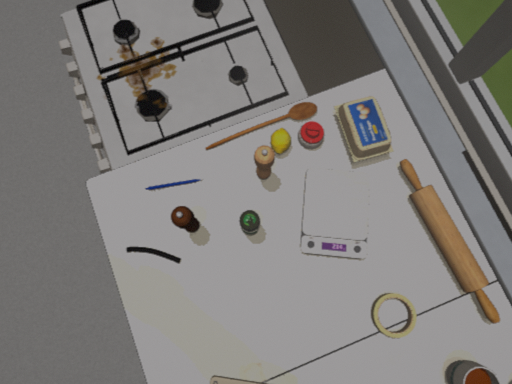

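The side view shows the dark mill at about (296,220), the salt mill at (221,187), the jar behind at (290,200) and the scale at (262,187). In the top view the dark mill's head is at (182,216), the jar at (250,222), the salt mill at (264,155), and the scale at about (335,212) with its display at (334,247).

```bash
cat > h.py <<'E'
import numpy as np,cv2
def cloud(d):
    h,w=d['range_z'].shape;f=h/2/np.tan(np.radians(d['vfov']/2));v,u=np.mgrid[:h,:w];z=d['range_z']
    P=np.stack([(u-d['cx'])/f*z,(v-d['cy'])/f*z,z],-1);T=d['world_to_cam']
    W=(P-T[:3,3])@T[:3,:3];W[z==0]=np.nan;return W
def ray(d,u,v,z):
    h=d['range_z'].shape[0];f=h/2/np.tan(np.radians(d['vfov']/2));T=d['world_to_cam'];R=T[:3,:3]
    r=R.T@np.array([(u-d['cx'])/f,(v-d['cy'])/f,1]);c=-R.T@T[:3,3];return c+r*(z-c[2])/r[2]
def circ(p):
    c=np.linalg.lstsq(np.c_[2*p,np.ones(len(p))],(p**2).sum(1),rcond=None)[0];return c[:2],np.sqrt(c[2]+c[:2]@c[:2])
E
python3 - <<'E'
import pickle
from h import *
d=pickle.load(open('a.pkl','rb'))
for n,rois in (('top',dict(pepper=(160,205,195,240),salt=(248,145,280,182),jar=(236,207,264,238))),('side',dict(pepper=(280,176,315,268),salt=(208,148,236,224)))):
    W=cloud(d[n])
    if n=='top': print('table z',np.nanmedian(W[290:310,200:220,2]))
    for k,(a,b,c,e) in rois.items():
        p=W[b:e,a:c].reshape(-1,3);col=d[n]['image'][b:e,a:c].reshape(-1,3).astype(int)
        m=p[:,2]>30;p=p[m]
        print(n,k,'zmax',np.nanmax(p[:,2]))
        for lo,hi in((2,20),(60,75),(104,132),(132,150),(150,170)):
            q=p[(p[:,2]>lo)&(p[:,2]<hi)]
            if len(q)>5: print('  z',lo,hi,len(q),'mid',np.round((q.min(0)+q.max(0))/2,1)[:2],'ext',np.round(np.ptp(q,axis=0),1)[:2],'circ',*[np.round(t,1) for t in circ(q[:,:2])])
W=cloud(d['top'])
m=((W[...,2]>13)&(W[...,2]<27)).astype(np.uint8);m[:160]=0;m[265:]=0;m[:,:290]=0;m[:,380:]=0
m=cv2.morphologyEx(m,cv2.MORPH_OPEN,np.ones((3,3)))
n,l,st,_=cv2.connectedComponentsWithStats(m);i=1+st[1:,4].argmax();print(st[i])
p=W[l==i];r=cv2.minAreaRect(p[:,:2].astype(np.float32));print('scale',r,np.median(p[:,2]))
im=d['top']['image'].astype(int);v=(im[...,2]-im[...,1]>40)&(im[...,0]-im[...,1]>10)&(l==i)
vs,us=np.nonzero(v);print('display',len(us),us.mean(),vs.mean(),ray(d['top'],us.mean(),vs.mean(),20))
cnt=max(cv2.findContours((l==i).astype(np.uint8),0,2)[0],key=cv2.contourArea)
b=cv2.boxPoints(cv2.minAreaRect(cnt));print(b)
print('scale by rays',cv2.minAreaRect(np.array([ray(d['top'],*q[0],20)[:2] for q in cnt],np.float32)))
E
```

```text
table z 1.5235841084865185
top pepper zmax 159.36653701602225
  z 104 132 67 mid [429.8 197. ] ext [45.3 28.7] circ [430.  205.6] 22.7
  z 132 150 325 mid [429.3 205.1] ext [42.3 44. ] circ [429.3 204.4] 16.4
  z 150 170 37 mid [429.4 204.9] ext [17.9 15.2] circ [429.8 205.1] 5.3
top salt zmax 159.99079477209864
  z 60 75 13 mid [578.3  49.1] ext [ 9.7 20.7] circ [587.   51.1] 12.7
  z 104 132 69 mid [574.4  50.1] ext [19.3 42. ] circ [588.1  51.6] 22.7
  z 132 150 295 mid [587.1  51.8] ext [44.  43.5] circ [586.   51.7] 16.3
  z 150 170 33 mid [587.7  53.7] ext [11.3 14.8] circ [587.3  53.1] 5.1
top jar zmax 109.79015590772585
  z 60 75 22 mid [432.9  62.7] ext [16.5 40.3] circ [447.8  64.2] 22.8
  z 104 132 242 mid [447.6  64.3] ext [43.  41.5] circ [447.   63.8] 15.5
side pepper zmax 157.31050989007758
  z 60 75 155 mid [439.  147.5] ext [ 50.2 148.6] circ [437.1 146.9] 70.4
  z 104 132 454 mid [432.9 141.5] ext [ 53.9 180. ] circ [429.4 146.5] 78.1
  z 132 150 315 mid [428.7 213.4] ext [43.1 31. ] circ [428.6 212. ] 14.4
  z 150 170 37 mid [428.7 208.6] ext [11.7  8.3] circ [428.8 207.3] 4.5
side salt zmax 156.71436089296714
  z 60 75 105 mid [618.4 -66.1] ext [ 91.8 266.9] circ [607.  -61.3] 125.7
  z 104 132 300 mid [584.5  64.1] ext [43.1 27.7] circ [585.6  53.6] 20.9
  z 132 150 200 mid [585.5  59.5] ext [42.  32.9] circ [584.7  58. ] 14.2
  z 150 170 23 mid [585.4  54.6] ext [ 9.9 11.6] circ [585.4  54. ] 4.2
[ 301  168   69   91 5565]
scale ((509.4837646484375, -135.855224609375), (212.77940368652344, 157.86856079101562), 2.4877140522003174) 19.93727872913222
display 97 332.7628865979381 246.56701030927834 [ 424.68477255 -136.68852482   20.        ]
[[299.66052 253.74797]
 [306.1936  167.18443]
 [372.9455  172.2223 ]
 [366.4124  258.78583]]
scale by rays ((508.90582275390625, -135.2686767578125), (212.58241271972656, 157.79127502441406), 2.433903694152832)
```

The pepper mill stands at about (429.3, 205.7), 158 mm high as expected. The platform centre is at about (531.2, −134.7), z 20. I'm moving above the mill now.

step_arm(commands=[-1.5,-1.4,0,0,0,0,1,-4,-3.7,0,0,0,0,1,-7,-6.5,0,0,0,0,1,-10,-9.3,0,0,0,0,1,-13,-12.1,0,0,0,0,1,-16,-15,0,0,0,0,1,-19,-17.8,0,0,0,0,1,-22,-20.6,0,0,0,0,1,-24,-22.4,0,0,0,0,1,-25,-23.4,0,0,0,0,1])

```text
clock: 1.1
eef_pos: [361.0, 323.1, 231.2]
tool_rot: [-3.14, 0.0, 2.844]
force: [0.5, -0.0, 0.4]
width: 85.5
gripper_force: 0.0
```

step_arm(commands=[-1,-0.9,0,0,0,0,1,-2.5,-2.3,0,0,0,0,1,-4.5,-4.2,0,0,0,0,1,-6.5,-6.1,0,0,0,0,1,-8.3,-7.8,0,0,0,0,1,-9.5,-8.9,0,0,0,0,1,-10.1,-9.4,0,0,0,0,1,-10.1,-9.4,0,0,0,0,1,-10.1,-9.4,0,0,0,0,1,-10.1,-9.4,0,0,0,0,1])

```text
clock: 2.1
eef_pos: [428.5, 207.9, 231.2]
tool_rot: [3.141, -0.001, 2.85]
force: [-0.5, -0.7, 0.3]
width: 85.2
gripper_force: 0.0
```

```bash
cat >> h.py <<'E'
from scipy.spatial.transform import Rotation as Ro
def rel(s,t):
    R=Ro.from_euler('xyz',s['tool_rot']);return np.round(R.inv().apply(np.array(t)-s['eef_pos'])/10,2)
E
cat > st.py <<'E'
from cell import ctrl
from h import *
import sys
s=ctrl.read_state();print({k:np.round(s[k],3).tolist() for k in('clock','eef_pos','tool_rot','force','width','gripper_force')})
if len(sys.argv)>3: print('go cm',rel(s,[float(a) for a in sys.argv[1:4]]))
E
python3 st.py 429.3 205.7 97
```

```text
{'clock': 2.1, 'eef_pos': [428.519, 207.925, 231.226], 'tool_rot': [3.141, -0.001, 2.85], 'force': [-0.5, -0.737, 0.27], 'width': 85.186, 'gripper_force': 0.0}
go cm [-0.15 -0.2  13.42]
```

step_arm(commands=[-0.1,-0.1,1,0,0,0,1,-0.1,-0.2,2.5,0,0,0,1,-0.1,-0.2,4.2,0,0,0,1,-0.1,-0.2,6,0,0,0,1,-0.1,-0.2,8,0,0,0,1,-0.1,-0.2,10,0,0,0,1,-0.1,-0.2,11.7,0,0,0,1,-0.1,-0.2,12.8,0,0,0,1,-0.1,-0.2,13.4,0,0,0,1,-0.1,-0.2,13.4,0,0,0,1])

```text
clock: 3.1
eef_pos: [429.1, 204.3, 96.6]
tool_rot: [-3.141, -0.001, 2.848]
force: [0.8, -0.4, 0.0]
width: 85.2
gripper_force: 0.0
```

```bash
python3 st.py 429.3 205.7 97; python3 - <<'E'
from cell import ctrl
import cv2,numpy as np,pickle
d={n:ctrl.get_image(n) for n in('side','top')}
pickle.dump(d,open('b.pkl','wb'))
a=cv2.resize(d['side']['image'][110:290,200:380],(540,540))[:,:,::-1]
cv2.imwrite('pics/side2.png',a)
E
```

```text
{'clock': 3.1, 'eef_pos': [429.098, 204.329, 96.628], 'tool_rot': [-3.141, -0.001, 2.848], 'force': [0.785, -0.419, 0.017], 'width': 85.242, 'gripper_force': 0.0}
go cm [ 0.02  0.14 -0.04]
```

View pics/side2.png

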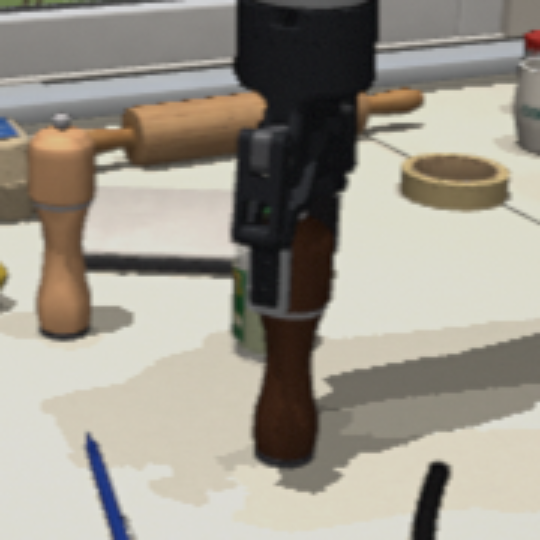

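The open fingers straddle the mill's head at crop (290,270), the tips sit just above the ring below the head, and the mill is upright. I'm closing slowly.

step_arm(commands=[0,0.1,0,0,0,0,0.8,0,0.1,0,0,0,0,0.7,0,0.1,0,0,0,0,0.65,0,0.1,0,0,0,0,0.6,0,0.1,0,0,0,0,0.57,0,0.1,0,0,0,0,0.54,0,0.1,0,0,0,0,0.5,0,0.1,0,0,0,0,0.4,0,0.1,0,0,0,0,0.2,0,0.1,0,0,0,0,0])

```text
clock: 4.2
eef_pos: [430.0, 205.5, 97.6]
tool_rot: [3.141, 0.0, 2.848]
force: [-0.5, -0.0, 5.3]
width: 44.5
gripper_force: 61.1
```

step_arm(commands=[0,0,0,0,0,0,0,0,0,0,0,0,0,0,0,0,0,0,0,0,0,0,0,0,0,0,0,0,0,0,0,0,0,0,0])

```text
clock: 4.7
eef_pos: [430.1, 205.5, 97.6]
tool_rot: [3.141, 0.0, 2.848]
force: [0.6, 0.5, 5.1]
width: 44.7
gripper_force: 61.1
```

step_arm(commands=[0,0,-0.3,0,0,0,0,0,0,-1,0,0,0,0,0,0,-2.5,0,0,0,0,0,0,-4.5,0,0,0,0,0,0,-7,0,0,0,0,0,0,-9.5,0,0,0,0,0,0,-12,0,0,0,0,0,0,-14,0,0,0,0,0,0,-15,0,0,0,0,0,0,-15,0,0,0,0])

```text
clock: 5.7
eef_pos: [430.3, 205.5, 248.3]
tool_rot: [3.14, 0.002, 2.848]
force: [0.4, -0.7, -2.3]
width: 44.7
gripper_force: 61.6
```

```bash
python3 st.py 531.2 -134.7 248; python3 - <<'E'
from cell import ctrl
import cv2,numpy as np,pickle
d={n:ctrl.get_image(n) for n in('side','top')}
pickle.dump(d,open('c.pkl','wb'))
cv2.imwrite('pics/side3.png',cv2.resize(d['side']['image'][40:280,180:420],(540,540))[:,:,::-1])
E
```

```text
{'clock': 5.7, 'eef_pos': [430.301, 205.53, 248.292], 'tool_rot': [3.14, 0.002, 2.848], 'force': [0.447, -0.654, -2.291], 'width': 44.735, 'gripper_force': 61.642}
go cm [-1.951e+01 -2.964e+01  1.000e-02]
```

View pics/side3.png

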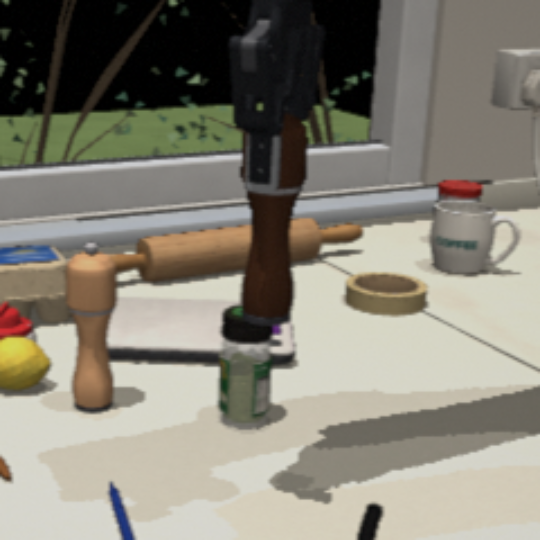

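The mill hangs in the gripper at crop (270,230), clear of the jar (245,365), and looks nearly upright. Next I'm measuring the tilt.

```bash
cat > tilt.py <<'E'
import pickle,sys
from h import *
d=pickle.load(open(sys.argv[1],'rb'));x,y,zf=map(float,sys.argv[2:5])
for n in('side','top'):
    W=cloud(d[n]);im=d[n]['image'].astype(int)
    m=(np.hypot(W[...,0]-x,W[...,1]-y)<45)&(im[...,0]-im[...,2]>12)
    p=W[m]
    for lo in range(0,105,15):
        q=p[(p[:,2]>zf+lo)&(p[:,2]<zf+lo+15)]
        if len(q)>15: print(n,lo,len(q),'midx,y',np.round((q.min(0)+q.max(0))[:2]/2,1),'ext',np.round(np.ptp(q,axis=0)[:2],1),'circ',*[np.round(t,1) for t in circ(q[:,:2])],'zmin',round(q[:,2].min(),1))
E
python3 tilt.py c.pkl 430 205.5 150; echo; python3 tilt.py a.pkl 430 205.5 0
```

```text
side 0 104 midx,y [428.2 216.3] ext [35.7 18.2] circ [428.9 206.8] 17.3 zmin 151.0
side 15 208 midx,y [429.4 216.1] ext [37.4 22.3] circ [429.  206.6] 17.9 zmin 165.1
side 30 203 midx,y [429.3 215.5] ext [35.4 19.7] circ [428.9 207. ] 15.2 zmin 180.0
side 45 165 midx,y [428.4 212.8] ext [29.1 19.1] circ [428.9 207.2] 12.7 zmin 195.1
side 60 156 midx,y [428.7 213.3] ext [26.9 16. ] circ [429.  206.6] 12.4 zmin 210.0
side 75 150 midx,y [430.  216.4] ext [28.8 13.5] circ [429.3 209.6] 12.0 zmin 225.1
side 90 91 midx,y [429.6 221.4] ext [40.  16.6] circ [427.5 211.8] 14.2 zmin 240.0
top 30 28 midx,y [416.3 201.9] ext [ 7.2 19.4] circ [422.4 202.9] 9.7 zmin 180.7

side 0 223 midx,y [430.7 206.9] ext [86.8 63.9] circ [431.  196.2] 31.8 zmin 0.0
side 15 183 midx,y [428.2 215.7] ext [38.4 21.6] circ [428.1 206.5] 17.9 zmin 15.0
side 30 157 midx,y [429. 215.] ext [31.5 20.7] circ [428.5 208.3] 14.2 zmin 30.0
side 45 131 midx,y [428.2 213.8] ext [27.4 15.8] circ [428.5 206.8] 12.9 zmin 45.1
side 60 114 midx,y [427.4 214. ] ext [26.9 15.6] circ [428.4 207.2] 12.3 zmin 60.0
side 75 123 midx,y [429.4 215.3] ext [30.8 17.6] circ [428.9 209. ] 13.1 zmin 75.0
side 90 100 midx,y [428.9 218.4] ext [43.5 24.8] circ [429.1 209.4] 17.9 zmin 90.0
top 0 159 midx,y [411.6 187.3] ext [47.7 46.7] circ [410.9 187. ] 15.2 zmin 0.0
top 30 28 midx,y [422.7 198.5] ext [19.3 21. ] circ [427.9 203.3] 13.9 zmin 31.0
```

Upright within half a degree, so on to the scale.

step_arm(commands=[-0.4,-0.6,0,0,0,0,0,-1.2,-1.8,0,0,0,0,0,-2.4,-3.6,0,0,0,0,0,-3.8,-5.8,0,0,0,0,0,-5.2,-7.9,0,0,0,0,0,-6.6,-10,0,0,0,0,0,-8,-12.2,0,0,0,0,0,-9.4,-14.3,0,0,0,0,0,-10.5,-16,0,0,0,0,0,-11.2,-17,0,0,0,0,0])

```text
clock: 6.8
eef_pos: [487.4, 7.5, 246.3]
tool_rot: [-3.14, -0.002, 2.845]
force: [-0.5, -0.1, -2.9]
width: 44.6
gripper_force: 61.7
```

step_arm(commands=[-0.8,-1.2,0,0,0,0,0,-1.9,-2.9,0,0,0,0,0,-3.2,-4.9,0,0,0,0,0,-4.6,-7,0,0,0,0,0,-5.9,-8.9,0,0,0,0,0,-7,-10.6,0,0,0,0,0,-7.8,-11.8,0,0,0,0,0,-8.2,-12.4,0,0,0,0,0,-8.3,-12.6,0,0,0,0,0,-8.3,-12.6,0,0,0,0,0])

```text
clock: 7.8
eef_pos: [530.6, -133.7, 247.1]
tool_rot: [3.141, -0.001, 2.848]
force: [0.3, 1.0, -3.4]
width: 44.6
gripper_force: 61.7
```

```bash
python3 st.py 531.2 -134.7 118; python3 - <<'E'
from cell import ctrl
import pickle
d={n:ctrl.get_image(n) for n in('side','top')}
pickle.dump(d,open('d.pkl','wb'))
E
python3 tilt.py d.pkl 531.2 -134.7 151
```

```text
{'clock': 7.8, 'eef_pos': [530.556, -133.724, 247.052], 'tool_rot': [3.141, -0.001, 2.848], 'force': [0.268, 0.969, -3.374], 'width': 44.607, 'gripper_force': 61.679}
go cm [-0.1  -0.08 12.91]
side 0 65 midx,y [ 530.3 -118.7] ext [31.2 15.5] circ [ 528.6 -128.2] 14.2 zmin 154.2
side 15 93 midx,y [ 529.7 -120. ] ext [33.5 20.4] circ [ 529.  -128.8] 15.0 zmin 166.1
side 30 83 midx,y [ 529.8 -123.3] ext [28.4 17.1] circ [ 528.4 -129.3] 12.4 zmin 181.0
side 45 78 midx,y [ 528.7 -126.7] ext [27.9 17.4] circ [ 528.7 -133. ] 12.8 zmin 196.4
side 60 76 midx,y [ 528.6 -126.1] ext [27.8 18.8] circ [ 528.6 -132. ] 12.3 zmin 211.6
side 75 93 midx,y [ 527.7 -123. ] ext [33.9 17. ] circ [ 528.6 -131.1] 14.0 zmin 226.2
side 90 44 midx,y [ 523.8 -122.3] ext [34.9 23.2] circ [ 525.1 -128.3] 15.4 zmin 241.4
```

step_arm(commands=[-0.1,-0.2,0.5,0,0,0,0,-0.1,-0.2,1.5,0,0,0,0,-0.1,-0.2,3,0,0,0,0,-0.1,-0.2,5,0,0,0,0,-0.1,-0.2,7,0,0,0,0,-0.1,-0.2,9,0,0,0,0,-0.1,-0.2,10.5,0,0,0,0,-0.1,-0.2,11.5,0,0,0,0,-0.1,-0.2,12.1,0,0,0,0,-0.1,-0.2,12.2,0,0,0,0])

```text
clock: 8.9
eef_pos: [530.8, -136.5, 124.6]
tool_rot: [-3.142, -0.001, 2.848]
force: [-0.5, -0.6, -2.4]
width: 44.6
gripper_force: 61.7
```

```bash
python3 st.py 531.2 -134.7 117.6; python3 - <<'E'
from cell import ctrl
import pickle,cv2
d={n:ctrl.get_image(n) for n in('side','top')}
pickle.dump(d,open('e.pkl','wb'))
a=cv2.resize(d['side']['image'][90:230,180:360],None,fx=3,fy=3,interpolation=2);cv2.imwrite('pics/s4.png',a[:,:,::-1])
E
python3 tilt.py e.pkl 531.2 -134.7 26
```

```text
{'clock': 8.9, 'eef_pos': [530.818, -136.513, 124.63], 'tool_rot': [-3.142, -0.001, 2.848], 'force': [-0.521, -0.645, -2.435], 'width': 44.607, 'gripper_force': 61.669}
go cm [0.02 0.18 0.7 ]
side 0 45 midx,y [ 528.9 -123.4] ext [31.8 15. ] circ [ 528.3 -132.5] 15.0 zmin 31.7
side 15 87 midx,y [ 527.9 -123.4] ext [33.5 17.4] circ [ 528.3 -131.9] 15.5 zmin 41.1
side 30 86 midx,y [ 528.4 -125.7] ext [34.  19.8] circ [ 528.3 -133.6] 14.4 zmin 56.2
side 45 76 midx,y [ 528.8 -127.5] ext [29.1 19.2] circ [ 528.4 -133.7] 11.9 zmin 71.1
side 60 63 midx,y [ 528.1 -127.5] ext [26.5 17.5] circ [ 528.8 -133.5] 11.4 zmin 86.2
side 75 78 midx,y [ 529.4 -126.8] ext [34.  21.2] circ [ 528.4 -133.4] 13.7 zmin 101.1
side 90 34 midx,y [ 525.3 -123. ] ext [29.8 19.6] circ [ 525.8 -129.2] 12.7 zmin 116.3
top 30 20 midx,y [ 529.1 -135.9] ext [31.6 33.3] circ [ 532.1 -136.6] 17.1 zmin 56.3
```

View pics/s4.png

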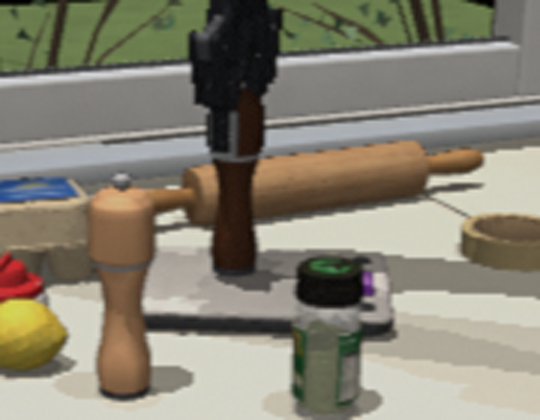

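The mill (crop (235,215)) is upright over the middle of the platform, with its foot at (235,270) a few mm up. I'm lowering in small steps.

step_arm(commands=[0,0.1,0.1,0,0,0,0,0,0.1,0.2,0,0,0,0,0,0.1,0.3,0,0,0,0,0,0.1,0.4,0,0,0,0,0,0.1,0.5,0,0,0,0,0,0.1,0.55,0,0,0,0,0,0.1,0.6,0,0,0,0,0,0.1,0.6,0,0,0,0])

```text
clock: 9.8
eef_pos: [531.4, -135.7, 119.2]
tool_rot: [3.142, -0.0, 2.848]
force: [-0.7, -0.3, -2.5]
width: 44.6
gripper_force: 61.7
```

step_arm(commands=[0,0,0.04,0,0,0,0,0,0,0.08,0,0,0,0,0,0,0.08,0,0,0,0])

```text
clock: 10.1
eef_pos: [531.4, -135.7, 118.4]
tool_rot: [3.142, -0.0, 2.848]
force: [0.4, -0.5, -2.4]
width: 44.4
gripper_force: 61.7
```

step_arm(commands=[0,0,0.03,0,0,0,0,0,0,0.06,0,0,0,0,0,0,0.06,0,0,0,0])

```text
clock: 10.4
eef_pos: [531.4, -135.7, 117.8]
tool_rot: [3.142, -0.0, 2.848]
force: [-0.1, 0.0, -3.2]
width: 44.7
gripper_force: 61.7
```

step_arm(commands=[0,0,0.03,0,0,0,0,0,0,0.05,0,0,0,0,0,0,0.05,0,0,0,0])

```text
clock: 10.7
eef_pos: [531.4, -135.7, 117.4]
tool_rot: [3.142, -0.0, 2.848]
force: [-0.1, -0.2, -2.6]
width: 44.6
gripper_force: 61.7
```

step_arm(commands=[0,0,0.03,0,0,0,0,0,0,0.05,0,0,0,0,0,0,0.05,0,0,0,0])

```text
clock: 11.0
eef_pos: [531.6, -135.7, 117.3]
tool_rot: [3.141, 0.0, 2.848]
force: [-0.3, 0.9, 2.2]
width: 44.5
gripper_force: 62.1
```

step_arm(commands=[0,0,0.03,0,0,0,0,0,0,0.05,0,0,0,0,0,0,0.05,0,0,0,0])

```text
clock: 11.3
eef_pos: [531.7, -135.8, 117.2]
tool_rot: [3.141, 0.001, 2.848]
force: [-2.0, 0.6, 7.3]
width: 44.4
gripper_force: 62.7
```

Contact made. I'm easing the pressure slightly, then opening slowly.

step_arm(commands=[0,0,-0.03,0,0,0,0,0,0,-0.03,0,0,0,0,0,0,-0.03,0,0,0,0.5,0,0,-0.03,0,0,0,0.54,0,0,-0.03,0,0,0,0.57,0,0,-0.03,0,0,0,0.6,0,0,-0.03,0,0,0,0.65,0,0,-0.03,0,0,0,0.75,0,0,-0.03,0,0,0,0.9,0,0,-0.03,0,0,0,1])

```text
clock: 12.3
eef_pos: [531.4, -135.7, 116.7]
tool_rot: [3.142, -0.0, 2.848]
force: [-0.1, 1.1, 0.3]
width: 85.4
gripper_force: 0.0
```

step_arm(commands=[0,0,0,0,0,0,1,0,0,0,0,0,0,1,0,0,0,0,0,0,1,0,0,0,0,0,0,1])

```text
clock: 12.7
eef_pos: [531.4, -135.7, 116.7]
tool_rot: [3.142, 0.0, 2.848]
force: [0.5, -0.0, -0.0]
width: 85.4
gripper_force: 0.0
```

```bash
python3 st.py 531.2 -134.7 117.6; python3 - <<'E'
from cell import ctrl
import pickle,cv2
d={n:ctrl.get_image(n) for n in('side','top')}
pickle.dump(d,open('f.pkl','wb'))
a=cv2.resize(d['side']['image'][90:230,180:360],None,fx=3,fy=3,interpolation=2);cv2.imwrite('pics/s5.png',a[:,:,::-1])
E
python3 tilt.py f.pkl 531.2 -134.7 20
```

```text
{'clock': 12.7, 'eef_pos': [531.435, -135.72, 116.695], 'tool_rot': [3.142, 0.0, 2.848], 'force': [0.486, -0.037, -0.05], 'width': 85.41, 'gripper_force': 0.0}
go cm [ 0.05  0.09 -0.09]
side 0 52 midx,y [ 531.2 -123. ] ext [32.2 16.1] circ [ 530.6 -132.5] 15.3 zmin 24.5
side 15 93 midx,y [ 529.4 -125.2] ext [36.4 23.8] circ [ 529.6 -133.6] 17.0 zmin 35.1
side 30 85 midx,y [ 529.6 -125.2] ext [31.9 17.6] circ [ 529.7 -132. ] 13.4 zmin 50.1
side 45 74 midx,y [ 529.9 -126.9] ext [27.2 16.2] circ [ 530.  -132.3] 11.7 zmin 65.2
side 60 68 midx,y [ 529.9 -126.9] ext [27.  18.4] circ [ 529.6 -132.6] 11.4 zmin 80.1
side 75 75 midx,y [ 529.2 -127. ] ext [33.5 20.1] circ [ 529.5 -133.6] 14.3 zmin 95.1
side 90 52 midx,y [ 528.2 -123.3] ext [39.7 25.5] circ [ 527.6 -130.8] 16.5 zmin 110.0
top 0 202 midx,y [ 530.8 -134.6] ext [88.7 88. ] circ [ 528.4 -133.8] 36.5 zmin 20.0
top 30 27 midx,y [ 529.2 -133.9] ext [29.9 31.6] circ [ 531.5 -135.3] 16.3 zmin 50.4
```

View pics/s5.png

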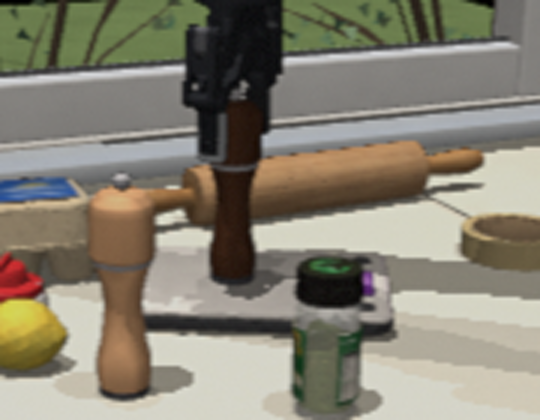

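The mill stands upright on the platform (crop (235,215), foot at (232,278)) with the fingers open. I'm retreating straight up.

step_arm(commands=[0,0,-0.3,0,0,0,1,0,0,-1,0,0,0,1,0,0,-2,0,0,0,1,0,0,-3.5,0,0,0,1,0,0,-5,0,0,0,1,0,0,-7,0,0,0,1,0,0,-9,0,0,0,1,0,0,-11,0,0,0,1,0,0,-12.5,0,0,0,1,0,0,-13,0,0,0,1])

```text
clock: 13.8
eef_pos: [532.5, -136.0, 249.2]
tool_rot: [3.141, 0.004, 2.848]
force: [-0.5, 0.1, -0.1]
width: 85.2
gripper_force: 0.0
```

step_arm(commands=[0,0,0,0,0,0,1,0,0,0,0,0,0,1,0,0,0,0,0,0,1,0,0,0,0,0,0,1,0,0,0,0,0,0,1])

```text
clock: 14.3
eef_pos: [531.2, -135.7, 246.1]
tool_rot: [-3.141, -0.001, 2.848]
force: [0.1, -0.0, -0.4]
width: 85.2
gripper_force: 0.0
```

```bash
python3 - <<'E'
from cell import ctrl
import pickle,cv2
d={n:ctrl.get_image(n) for n in('side','top')}
pickle.dump(d,open('g.pkl','wb'))
a=cv2.resize(d['side']['image'][60:230,180:360],None,fx=3,fy=3,interpolation=2);cv2.imwrite('pics/s6.png',a[:,:,::-1])
E
python3 tilt.py g.pkl 531.2 -134.7 20
```

```text
side 0 53 midx,y [ 531.2 -122.8] ext [32.5 18.2] circ [ 529.8 -132.6] 15.7 zmin 23.4
side 15 97 midx,y [ 529.5 -124.6] ext [37.1 22.9] circ [ 529.6 -133.5] 16.9 zmin 35.0
side 30 81 midx,y [ 529.5 -125.7] ext [32.2 19.8] circ [ 529.5 -132.6] 13.9 zmin 50.0
side 45 76 midx,y [ 530. -127.] ext [27.  16.5] circ [ 529.8 -132.5] 11.8 zmin 65.1
side 60 65 midx,y [ 530.1 -127.1] ext [26.9 16.7] circ [ 529.7 -132.8] 11.5 zmin 80.7
side 75 74 midx,y [ 529.1 -125.6] ext [33.4 18. ] circ [ 529.3 -132. ] 13.3 zmin 95.2
side 90 64 midx,y [ 529.1 -121.3] ext [42.6 24.4] circ [ 529.2 -132.5] 18.4 zmin 110.1
top 0 186 midx,y [ 534.8 -133.3] ext [80.3 85.9] circ [ 532.3 -132.1] 32.4 zmin 20.0
```

View pics/s6.png

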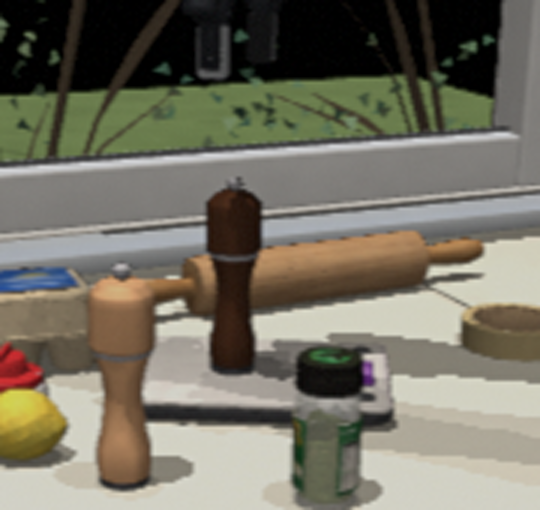

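The dark mill stands free and upright at crop (233,280), mid-platform. The gripper is clear above it at (235,40), and the jar and salt mill are undisturbed.

```bash
python3 -c "
from cell import ctrl
print(ctrl.finish_job())"
```

```text
the job is handed in; nothing more can be done
None
```

The pepper mill is standing upright and released, within about 3 mm of the centre of the scale's platform, with the salt mill and spice jar untouched; the job was handed in at about 14 s (no verdict shown).

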